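Clamp a brass cap in the marking vice with a ratchet wrench

TASK

A brass cap stands loose between the jaws of the small vice, ready to be laser-marked. Take the ratchet wrench from the rubber mat, set its ring right down over the vice's toothed drive and work the handle back and forth, tightening clockwise, until the jaw is fully home against the cap and the drive will turn no further; then lay the wrench back flat on the mat. Turn the drive with the wrench only, keep your fingers off the vice, and leave the cap standing between the jaws and the tape roll, spare cap and gauge tin where they are.

Things in the scene. Friction and masses are not known exactly. Their poses are not given: they have to be found in the camera images.
- wrench: Ratchet ring wrench, 201 mm long, 0.32 kg, steel ring head 72 mm outside, 54 mm bore, 20 mm high. Origin: centre of the head's underside. x runs from the head along the handle, z up (side with the small red pointer, which must stay up). Neck 22 mm wide to x = 62 mm, then black rubber handle to x = 165 mm, 18 mm wide, 20 mm high. It lies on the mat, handle roughly to +y.
- wrench_grip (a point): Good grip point on the wrench handle, 90 mm from the head's centre, at mid height (10 mm above the underside); balance point about 65 mm from the head's centre.
- wrench_end (a point): Middle of the free end of the wrench handle, 165 mm from the head's centre.
- tool_mat: Grey rubber mat, 110 x 250 x 3 mm, fixed on the worktop. Origin: centre of its underside; y is its long side.
- vice: Small marking vice, 200 x 112 mm, fixed on the worktop. Origin: centre of its underside. In its frame: blue drive housing x = -100 to -22 mm, top at z = 34 mm, drive axis at x = -60, y = 0; bed at z = 12 mm; sliding jaw beyond the housing, fixed jaw face at x = 75 mm, both 38 mm high. -x points roughly to the robot. A tall monitor stands on its right (y below 0.06): keep the wrist to the left.
- drive_seat (a point): On the drive axis at the brass washer, 37 mm above the worktop, where the underside of the seated wrench head rests. Above it the drive has a collar 49 mm across to 7 mm, 16 saw teeth 48 mm across to 16 mm, tapering to 39 mm at 21 mm and a 22 mm tip at 31 mm: a ring lowered up to 5 mm off centre is led in, at any handle angle.
- spindle (a joint): Turn of the toothed drive (rad), grows as it is tightened clockwise from above. Starts between 0.7 and 1.9; comes up firm at 4.4, where the jaw holds the cap. The pawl catches every 0.39 rad, so up to that much of a stroke is lost. It turns against 0.3 N m of friction (about 3.5 N at 90 mm) and stays where it is left.
- cap: Brass screw cap (workpiece), 55 mm across, 32 mm high, standing loose on the vice's bed between the jaws. Origin: centre of its underside.
- tape_roll: Roll of beige masking tape, 80 mm across, 19 mm high, bystander. Origin: centre of its underside.
- spare_cap: Spare brass cap, 55 mm across, 32 mm high, bystander on the worktop. Origin: centre of its underside.
- feeler_box: Small white tin with a blue lid (gauge tin), 53 x 67 x 24 mm, bystander. Origin: centre of its underside.
- wrench_pawl_tip (a point): Tip of the sprung pawl in the wrench's bore, handle side. It catches the drive's teeth while the handle swings clockwise seen from above, and slips over them (spring 1 to 2.5 N) on the way back.
- stop_pin_left (a point): Top of the upright steel pin (12 mm across, top 62.5 mm above the worktop) on the vice's +y side, 50 mm from the drive axis and 80 degrees round from the vice's -x direction; its twin stands on the -y side. Between them the handle can swing only about 55 degrees either side of the vice's -x direction.
- jaw: Sliding steel jaw of the vice, 22 x 90 x 26 mm. Origin: bottom middle of the face towards the cap. It advances along the vice's +x by 2 mm for each rad of the drive and stops 5 to 8 mm ahead of where it starts, against the cap.

How it is judged:
By the outcome, as a careful person would: the job done as asked, in the order asked, and still so for the second after the job is handed in, with the robot touching nothing.
It also fails if it takes over 72 s, if anything falls off the work surface, if the arm or the gripper's body presses on something with over 40 N, if the wrist force passes 120 N, or if a joint passes its speed limit or range.

ROBOT

A 6-joint arm with a two-finger parallel gripper is mounted at the origin on a cart in front of the work surface, level with it; the furniture and walls round the work are solid. World frame = base frame: x ahead of the robot, y to its left, z up, the work surface at z = 0. Lengths are in m, angles in rad, forces in N, time in s.
With the tool pointing down it reaches from about 0.425 to 0.95 m from the base axis. Payload 3.5 kg.
Tool frame: the origin (TCP) lies midway between the tips of the shut fingers; the grasp point (between the pads) lies 19 mm behind it; z points along the fingers, y is the line along which they close (so a half turn about z gives the same grasp; the last joint's range is limited). The gripper opens to 85 mm and grips with 20 to 120 N. Pads are 22 mm wide; open, the fingers measure 114 mm over their backs; the gripper's body (76 mm by 85 mm) begins 54 mm behind the grasp point. The pads swing forward as they close: fully open they stand 13 mm farther back than shut.
Start: joints at [1.13, 0.286, 1.577, -0, 1.279, -0.15], TCP at [0.193, 0.647, 0.231] pointing down, gripper open.
Joint ranges: [-2.77, 2.77], [-0.9, 2.22], [0.21, 2.48], [-1.53, 4.67], [0.24, 2.81], [-2.84, 2.84]. Speed limits (rad/s): [2.79, 2.79, 3.14, 3.14, 3.14, 3.14].

INTERFACE

Orientations are given as [roll, pitch, yaw] about the fixed x, y, z axes, in that order (R = Rz(yaw) Ry(pitch) Rx(roll)).
In Python, from workcell import manip gives the robot as it stands.
- The arm moves only by the shell command python3 inch.py FILE, which reads ROWS from the file FILE. ROWS is a JSON list of rows, 1 to 20 of them, each an object with the fields jaw (the finger opening in m), pos (a list: dx, dy, dz in shares of 0.2 m (1.0 is 0.2 m)), turn (a turn about the tool's z in a scale on which 1.0 is pi rad); a field left out counts as zero (the opening has to be given); each row shifts and turns the commanded pose from where the row before left it, along the tool's axes as they then stand; what a row does not reach is not made up. A row lasts 1/12 s, in which the tool goes at most 0.0417 m and 0.125 rad, less where a joint would pass 70% of its speed; a pose out of reach is approached as far as the arm can. The fingers move at their own pace and stop on an object; the grip force is fixed at half the most. Time passes only in rows, so rows that do not move let the fingers close. It prints the time, the measured TCP pose, the force, the opening and the grip force at its end. Input that does not fit is refused with a message, and nothing moves.
- manip.sense(): the state, without advancing time (a new reading comes with each control period).
- manip.grab_frame(name): name is "scene" or "side" or "wrist"; returns the picture (480x640x3 uint8, blue, green, red); there is no depth.
- manip.calibration(name): a dict with "vertical_fov" (degrees; the focal length in pixels is half the picture's height over the tangent of half this angle, whatever the lens; pixels are square), "cx", "cy" (the principal point, pixels), "eye" and "attitude" of the camera in the world. Camera axes: x right, y down, z forward; pixel columns grow to the right and rows downward; lengths in m; the calibration is good to about 2 mm. A picture is of the moment at which its call begins: read the wrist's pose just before it. calibration takes no time and is no camera call; for the wrist camera it gives the pose at the moment of the call.
- manip.sign_off(): hands the job in; it is judged then, once.
The state is a dict: "time_s": time; "qpos": joint angles; "qd": joint speeds; "effort": joint torques, N m; "tool_pos": TCP position; "orientation": TCP orientation; "force": force on the tool from outside, world axes, zero at the start; "moment": the same for the moment, N m; "finger_gap": finger opening in m; "grasp_force": force on a finger pad.
Only numpy, scipy, OpenCV 4.12 (cv2) and the standard library are available. Lean on these libraries where they do the work, as an engineer would, in place of code of your own. Each camera call takes 0.05 s, during which the arm holds its last target. There are 200 camera calls.

## Working session

There is one attempt and no reset: what is moved stays moved. The work goes in short steps, Python scripts to look and compute and a shell command to move; the robot and the scene stay as the last step left them, time stands still between calls to the robot, and variables do not carry over. Pictures are saved under pics/ and viewed, at most 13 in all, crops included, and the job is handed in when it is done.

```bash
ls; mkdir -p pics; cat > h.py <<'E'
import numpy as np,cv2
from workcell import manip
from scipy.spatial.transform import Rotation as R
def cal(n):
    c=manip.calibration(n); f=240/np.tan(np.radians(c["vertical_fov"])/2); return c,f
E
python3 - <<'E'
from h import *
for n in("scene","side","wrist"):
    print(n,manip.calibration(n)); cv2.imwrite(f"pics/{n}0.png",manip.grab_frame(n))
print(manip.sense())
E
```

```text
inch.py
pics
workcell.py
scene {'vertical_fov': 45.7111420873648, 'cx': 319.3937671097221, 'cy': 239.6097949372313, 'eye': array([-0.07394609,  0.07199825,  0.62345899]), 'attitude': array([-2.30097106,  0.01236066, -1.34040244])}
side {'vertical_fov': 44.437723254236154, 'cx': 327.51661966403134, 'cy': 239.68091079419696, 'eye': array([0.99618212, 0.80700485, 0.59956766]), 'attitude': array([-2.1948128 , -0.02228559,  2.49433842])}
wrist {'vertical_fov': 62.65001995973246, 'cx': 328.6038648613283, 'cy': 233.56924170545847, 'eye': array([0.12113917, 0.66701451, 0.37240355]), 'attitude': array([2.84513521e+00, 2.21301061e-03, 1.28103134e+00])}
{'time_s': 0.15, 'qpos': array([ 1.13003157e+00,  2.87038253e-01,  1.57785360e+00,  3.57532033e-07,
        1.27857947e+00, -1.49947130e-01]), 'qd': array([ 0.00124224, -0.00387944, -0.00309785, -0.00010945, -0.00139028,
        0.00059083]), 'effort': array([ 5.89727297e-04, -4.06602609e+01, -2.93140519e+01, -1.56753172e-04,
        3.98407879e-03, -1.35248101e-05]), 'tool_pos': array([0.19326325, 0.64620752, 0.23020721]), 'orientation': array([-3.13973512e+00, -2.80984488e-04,  2.85077466e+00]), 'force': array([0.27890766, 0.14587741, 0.4675889 ]), 'moment': array([-0.03674215,  0.00513698, -0.01640053]), 'grasp_force': 0.0, 'finger_gap': 0.08525900373638994}
```

View pics/scene0.png

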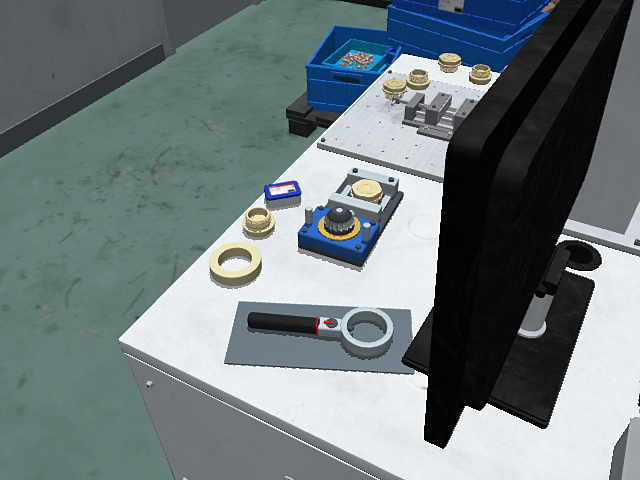

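View pics/side0.png

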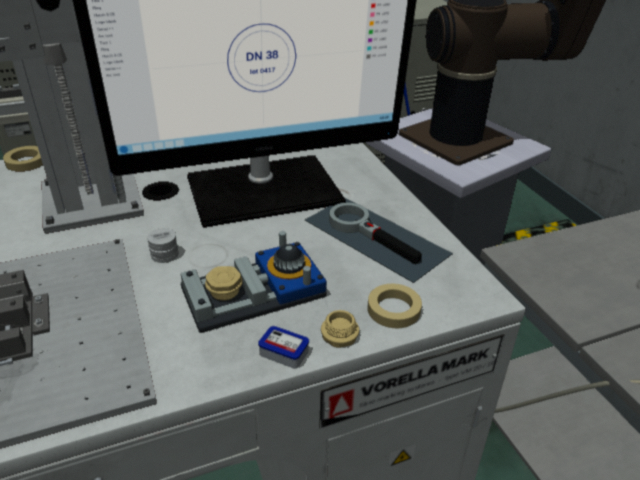

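View pics/wrist0.png

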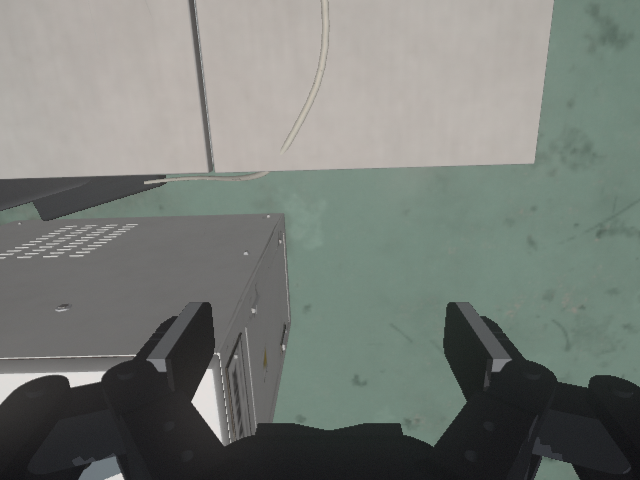

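The scene view shows the wrench head near (368,331) and its handle end near (249,320), with the drive near (341,220). In the side view they are near (350,216), (418,257) and (289,255). I'll enlarge both for better pixel positions.

```bash
python3 - <<'E'
from h import *
a=cv2.imread("pics/scene0.png");b=cv2.imread("pics/side0.png")
A=cv2.resize(a[165:375,220:420],None,fx=2.85,fy=2.85,interpolation=cv2.INTER_CUBIC)
cv2.imwrite("pics/cs.png",A)
B=cv2.resize(b[190:340,170:460],None,fx=2.75,fy=2.75,interpolation=cv2.INTER_CUBIC)
cv2.imwrite("pics/cd.png",B);print(A.shape,B.shape)
E
```

```text
(598, 570, 3) (412, 798, 3)
```

View pics/cs.png

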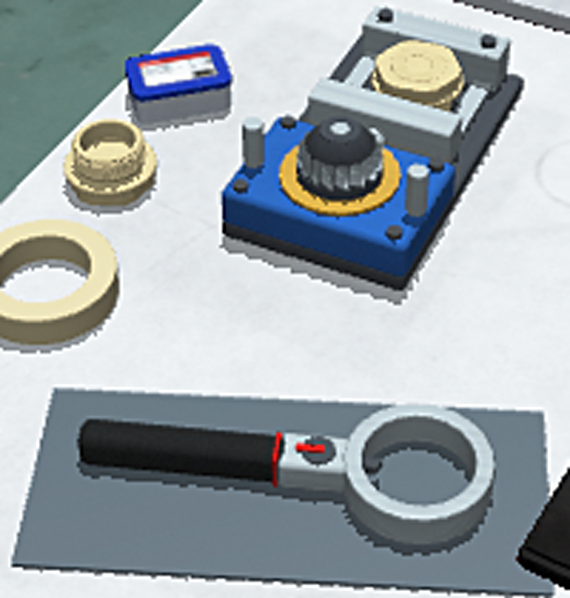

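View pics/cd.png

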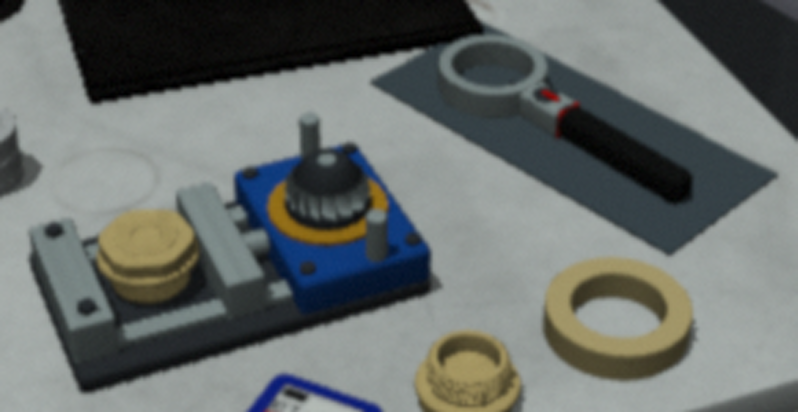

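```bash
cat >> h.py <<'E'
def cams(n,px):
    c,f=cal(n); Rm=R.from_euler("xyz",c["attitude"]).as_matrix()
    d=Rm@np.array([(px[0]-c["cx"])/f,(px[1]-c["cy"])/f,1]); return c["eye"],d/np.linalg.norm(d)
def tri(rays):
    A=0;b=0
    for e,d in rays:
        M=np.eye(3)-np.outer(d,d);A=A+M;b=b+M@e
    p=np.linalg.solve(A,b); return p,[round(1e3*np.linalg.norm((np.eye(3)-np.outer(d,d))@(p-e)),1) for e,d in rays]
def onz(n,px,z):
    e,d=cams(n,px); return e+d*(z-e[2])/d[2]
E
python3 - <<'E'
from h import *
np.set_printoptions(precision=4,suppress=True)
P={"ring":((420,461),(494,67)),"pointer":((312,449),(548,95)),"tip":((341,128),(326,158)),"pinL":((254,121),(377,213)),"pinR":((419,171),(310,118)),"hend":((82,432),(688,172)),"washer":((340,179),(328,203)),"cap":((417,60),(147,228)),
"tape":((44,255),(619,300)),"band":((278,450),(570,115))}
zz={"ring":.023,"pointer":.023,"tip":.068,"pinL":.0625,"pinR":.0625,"hend":.02,"washer":.037,"cap":.044,"tape":.019,"band":.023}
for k,(s,d) in P.items():
    s=np.array(s)/2.85+[220,165]-.3; d=np.array(d)/2.75+[170,190]-.3
    print(k,*tri([cams("scene",s),cams("side",d)]),onz("scene",s,zz[k])[:2],onz("side",d,zz[k])[:2])
E
```

```text
ring [0.4212 0.1308 0.0203] [np.float64(1.5), np.float64(1.5)] [0.4202 0.1295] [0.4237 0.1357]
pointer [0.416  0.1809 0.0231] [np.float64(0.1), np.float64(0.1)] [0.4162 0.1809] [0.4159 0.1808]
tip [0.6023 0.2062 0.0685] [np.float64(0.4), np.float64(0.4)] [0.6033 0.2061] [0.6018 0.206 ]
pinL [0.6039 0.2561 0.0632] [np.float64(1.0), np.float64(1.0)] [0.6057 0.2557] [0.6032 0.2565]
pinR [0.5831 0.1601 0.0617] [np.float64(0.9), np.float64(0.9)] [0.5831 0.1594] [0.5836 0.1623]
hend [0.4014 0.2918 0.0237] [np.float64(0.5), np.float64(0.5)] [0.4047 0.2928] [0.3973 0.2889]
washer [0.6    0.2051 0.0347] [np.float64(0.5), np.float64(0.5)] [0.5968 0.2049] [0.6017 0.207 ]
cap [0.7007 0.1799 0.0476] [np.float64(0.0), np.float64(0.0)] [0.7056 0.1806] [0.6988 0.1758]
tape [0.5139 0.3522 0.0245] [np.float64(1.8), np.float64(1.8)] [0.5207 0.3534] [0.5085 0.3496]
band [0.4147 0.1989 0.0182] [np.float64(1.7), np.float64(1.7)] [0.4121 0.1966] [0.419  0.2058]
```

Both views agree. The drive axis is at about (0.602, 0.206), with the tip at 68 mm and the pins at 62 to 63 mm, both as expected. The vice's yaw is about -12°. The wrench head is at (0.421, 0.131) with the handle at about 97°. I'll hover over the wrench and refine with the wrist camera.

Careful with the scale: shifts go in shares of 0.2 m and turns go in shares of pi rad. That gives: -0.0248 m / 0.2 = -0.124, -0.0236 m / 0.2 = -0.118.

```bash
echo '[{"jaw": 0.06, "pos": [-0.118, -0.124, 0.0175]}, {"jaw": 0.06, "pos": [-0.118, -0.124, 0.0175]}, {"jaw": 0.06, "pos": [-0.118, -0.124, 0.0175]}, {"jaw": 0.06, "pos": [-0.118, -0.124, 0.0175]}, {"jaw": 0.06, "pos": [-0.118, -0.124, 0.0175]}, {"jaw": 0.06, "pos": [-0.118, -0.124, 0.0175]}, {"jaw": 0.06, "pos": [-0.118, -0.124, 0.0175]}, {"jaw": 0.06, "pos": [-0.118, -0.124, 0.0175]}, {"jaw": 0.06, "pos": [-0.118, -0.124, 0.0175]}, {"jaw": 0.06, "pos": [-0.118, -0.124, 0.0175]}, {"jaw": 0.06, "pos": [-0.118, -0.124, 0.0175]}, {"jaw": 0.06, "pos": [-0.118, -0.124, 0.0175]}, {"jaw": 0.06, "pos": [-0.118, -0.124, 0.0175]}, {"jaw": 0.06, "pos": [-0.118, -0.124, 0.0175]}]' > rows.txt && python3 inch.py rows.txt
echo '[{"jaw": 0.06, "turn": 0.0369}, {"jaw": 0.06, "turn": 0.0369}, {"jaw": 0.06, "turn": 0.0369}, {"jaw": 0.06, "turn": 0.0369}, {"jaw": 0.06, "turn": 0.0369}, {"jaw": 0.06, "turn": 0.0369}, {"jaw": 0.06, "turn": 0.0369}, {"jaw": 0.06, "turn": 0.0369}, {"jaw": 0.06, "turn": 0.0369}, {"jaw": 0.06, "turn": 0.0369}, {"jaw": 0.06}, {"jaw": 0.06}]' > rows.txt && python3 inch.py rows.txt
python3 - <<'E'
from h import *
c=manip.calibration("wrist");print(c,manip.sense()["qpos"]);cv2.imwrite("pics/w1.png",manip.grab_frame("wrist"))
E
```

```text
time_s: 1.32
tool_pos: [0.4107, 0.2177, 0.1821]
orientation: [3.142, 0.0, 2.851]
force: [1.2, 0.3, -0.5]
finger_gap: 0.0601
grasp_force: 0.0
time_s: 2.32
tool_pos: [0.4103, 0.2192, 0.1821]
orientation: [-3.141, 0.0, 1.694]
force: [0.4, -0.5, 0.0]
finger_gap: 0.0601
grasp_force: 0.0
{'vertical_fov': 62.65001995973246, 'cx': 328.6038648613283, 'cy': 233.56924170545847, 'eye': array([0.40012835, 0.29227948, 0.32443649]), 'attitude': array([ 2.84542307e+00, -7.14329303e-04,  1.23992845e-01])} [ 2.72135657e-01 -1.41423132e-01  2.12294904e+00 -5.87672833e-06
  1.16049834e+00  1.49178300e-01]
```

View pics/w1.png

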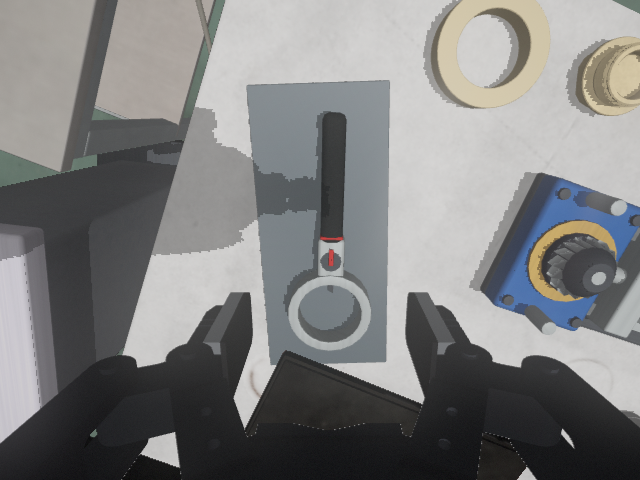

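The wrist view shows the ring centre at (329.5,311), the handle end at (335,113), the pointer at (331,258) and the drive tip at (599,279).

```bash
python3 - <<'E'
from h import *
np.set_printoptions(precision=4,suppress=True)
W={"ring":(329.5,311.5),"hend":(335,113),"pointer":(331,258),"tip":(599,279)}
S={"ring":(420,461),"pointer":(312,449),"tip":(341,128),"hend":(82,432)}
D={"ring":(494,67),"pointer":(548,95),"tip":(326,158),"hend":(688,172)}
Z={"ring":.023,"pointer":.023,"tip":.068,"hend":.022}
for k in W:
    s=np.array(S[k])/2.85+[220,165]-.3; d=np.array(D[k])/2.75+[170,190]-.3
    r=[cams("wrist",W[k]),cams("scene",s),cams("side",d)]
    print(k,*tri(r),tri(r[:2])[0],onz("wrist",W[k],Z[k])[:2])
E
```

```text
ring [0.4213 0.1308 0.0203] [np.float64(0.1), np.float64(1.5), np.float64(1.5)] [0.4217 0.1302 0.0203] [0.4211 0.1324]
hend [0.4032 0.2926 0.0237] [np.float64(1.9), np.float64(1.4), np.float64(1.5)] [0.4051 0.293  0.0194] [0.405  0.2931]
pointer [0.4161 0.1809 0.0232] [np.float64(0.2), np.float64(0.1), np.float64(0.2)] [0.4162 0.1808 0.0232] [0.4163 0.1806]
tip [0.6023 0.2059 0.0687] [np.float64(0.7), np.float64(0.1), np.float64(0.7)] [0.6019 0.2056 0.0695] [0.6034 0.2049]
```

Converted, 0.035 m / 0.2 = 0.175, 0.0021 m / 0.2 = 0.0105, 0.023 rad / 3.1416 = 0.0073.

```bash
echo '[{"jaw": 0.06, "pos": [0.007, 0.0105, 0.15], "turn": 0.0073}, {"jaw": 0.06, "pos": [0, 0, 0.175]}, {"jaw": 0.06, "pos": [0, 0, 0.175]}, {"jaw": 0.06, "pos": [0, 0, 0.175]}, {"jaw": 0.06, "pos": [0, 0, 0.125]}, {"jaw": 0.06, "pos": [0, 0, 0.07]}, {"jaw": 0.06}, {"jaw": 0.06}]' > rows.txt && python3 inch.py rows.txt
echo '[{"jaw": 0}, {"jaw": 0}, {"jaw": 0}, {"jaw": 0}, {"jaw": 0}, {"jaw": 0}, {"jaw": 0}]' > rows.txt && python3 inch.py rows.txt
```

```text
time_s: 3.03
tool_pos: [0.4119, 0.2208, 0.0078]
orientation: [-3.14, 0.0, 1.669]
force: [-0.0, 0.4, 0.6]
finger_gap: 0.0596
grasp_force: 0.0
time_s: 3.62
tool_pos: [0.4136, 0.2213, 0.01]
orientation: [3.139, -0.0, 1.668]
force: [-1.4, 0.6, 6.9]
finger_gap: 0.016
grasp_force: 62.2
```

Converted, -0.025 m / 0.2 = -0.125, -0.02 m / 0.2 = -0.1, -0.121 rad / 3.1416 = -0.0385.

```bash
echo '[{"jaw": 0, "pos": [0, 0, -0.05]}, {"jaw": 0, "pos": [0, 0, -0.1]}, {"jaw": 0, "pos": [0, 0, -0.125]}, {"jaw": 0, "pos": [0, 0, -0.125]}, {"jaw": 0, "pos": [0, 0, -0.075]}, {"jaw": 0, "turn": -0.0385}, {"jaw": 0, "turn": -0.0385}, {"jaw": 0, "turn": -0.0385}, {"jaw": 0, "turn": -0.0385}, {"jaw": 0, "turn": -0.0385}, {"jaw": 0, "turn": -0.0385}, {"jaw": 0, "turn": -0.0385}, {"jaw": 0, "turn": -0.0385}, {"jaw": 0, "turn": -0.0385}, {"jaw": 0, "turn": -0.0385}, {"jaw": 0}, {"jaw": 0}]' > rows.txt && python3 inch.py rows.txt
python3 - <<'E'
from h import *
print(manip.sense()["tool_pos"],{k:manip.calibration("wrist")[k] for k in("eye","attitude")})
a=manip.grab_frame("wrist");b=manip.grab_frame("scene");d=manip.grab_frame("side")
for n,i in zip("abd",(a,b,d)):cv2.imwrite(f"pics/l_{n}.png",i)
B=cv2.resize(b[150:330,270:410],None,fx=2.6,fy=2.6,interpolation=cv2.INTER_CUBIC)
D=cv2.resize(d[180:320,240:410],None,fx=2.5,fy=2.5,interpolation=cv2.INTER_CUBIC)
C=np.zeros((600,800,3),np.uint8);C[:468,:364]=B;C[:350,370:795]=D
C[355:595,370:690]=cv2.resize(a,(320,240))
cv2.imwrite("pics/l.png",C)
E
```

```text
time_s: 5.03
tool_pos: [0.4117, 0.2208, 0.1031]
orientation: [-3.141, -0.001, 2.875]
force: [0.4, 0.7, -2.6]
finger_gap: 0.0163
grasp_force: 61.0
[0.41168448 0.22077105 0.10308686] {'eye': array([0.33911317, 0.23970989, 0.24548009]), 'attitude': array([2.84580966e+00, 6.74124505e-04, 1.30501347e+00])}
```

View pics/l.png

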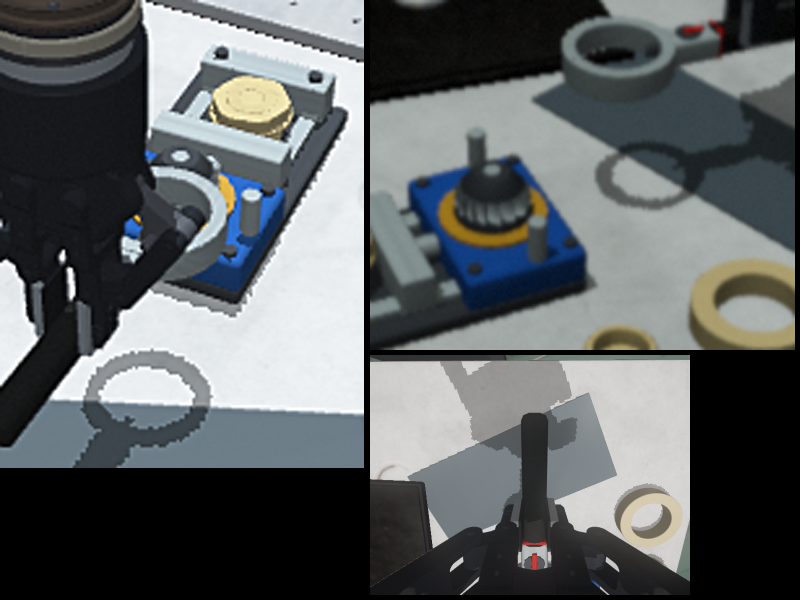

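The wrench is held level. In the side crop the ring's top centre is at about (619,48), that is (339.6,199.2) in the full picture. I'll check that against the expected head position.

```bash
python3 - <<'E'
from h import *
def proj(n,p):
    c,f=cal(n);q=R.from_euler("xyz",c["attitude"]).as_matrix().T@(np.array(p)-c["eye"]);return f*q[0]/q[2]+c["cx"],f*q[1]/q[2]+c["cy"]
s=manip.sense();y=s["orientation"][2];u=np.array([np.cos(y),np.sin(y)])
C=s["tool_pos"][:2]-.09*u
print("expected",C,onz("side",(339.3,199),.116))
for n,ox,oy,k,X in(("side",240,180,2.5,370),("scene",270,150,2.6,0)):
  for r in(.036,.027):
    P=np.array([proj(n,(C[0]+r*np.cos(t),C[1]+r*np.sin(t),.116)) for t in np.linspace(0,6.28,200)])
    P=(P-[ox,oy])*k+[X,0];print(n,r,P.min(0).round(),P.max(0).round())
t=(.6023,.2060,.068);print([(proj("side",t)[0]-240)*2.5+370,(proj("side",t)[1]-180)*2.5])
E
```

```text
expected [0.49893318 0.19723138] [0.50197931 0.20156382 0.116     ]
side 0.036 [560.  14.] [675.  74.]
side 0.027 [575.  21.] [661.  66.]
scene 0.036 [ 89. 164.] [226. 255.]
scene 0.027 [106. 175.] [209. 243.]
[np.float64(489.92257419595745), np.float64(168.13073632682858)]
```

Converted, -0.0163 m / 0.2 = -0.0815, 0.006 m / 0.2 = 0.03.

```bash
echo '[{"jaw": 0, "pos": [-0.0815, 0.03, 0]}, {"jaw": 0, "pos": [-0.0815, 0.03, 0]}, {"jaw": 0, "pos": [-0.0815, 0.03, 0]}, {"jaw": 0, "pos": [-0.0815, 0.03, 0]}, {"jaw": 0, "pos": [-0.0815, 0.03, 0]}, {"jaw": 0, "pos": [-0.0815, 0.03, 0]}, {"jaw": 0}, {"jaw": 0}, {"jaw": 0}]' > rows.txt && python3 inch.py rows.txt
python3 - <<'E'
from h import *
s=manip.sense();y=s["orientation"][2];u=np.array([np.cos(y),np.sin(y)]);print(s["tool_pos"][:2]-.09*u)
E
echo '[{"jaw": 0, "pos": [0, 0, 0.05]}, {"jaw": 0, "pos": [0, 0, 0.05]}, {"jaw": 0, "pos": [0, 0, 0.05]}, {"jaw": 0, "pos": [0, 0, 0.05]}, {"jaw": 0}, {"jaw": 0}]' > rows.txt && python3 inch.py rows.txt
```

```text
time_s: 5.93
tool_pos: [0.5152, 0.2301, 0.1027]
orientation: [-3.141, -0.002, 2.877]
force: [0.1, -0.1, -3.3]
finger_gap: 0.0162
grasp_force: 61.0
[0.60206312 0.20655245]
time_s: 6.43
tool_pos: [0.515, 0.2299, 0.0618]
orientation: [-3.14, -0.003, 2.878]
force: [-0.4, -0.6, -2.1]
finger_gap: 0.0163
grasp_force: 60.9
```

Converted, 0.004 m / 0.2 = 0.02, 0.003 m / 0.2 = 0.015.

```bash
echo '[{"jaw": 0, "pos": [0, 0, 0.02]}, {"jaw": 0, "pos": [0, 0, 0.02]}, {"jaw": 0, "pos": [0, 0, 0.02]}, {"jaw": 0, "pos": [0, 0, 0.015]}, {"jaw": 0, "pos": [0, 0, 0.01]}, {"jaw": 0, "pos": [0, 0, 0.01]}, {"jaw": 0}, {"jaw": 0}]' > rows.txt && python3 inch.py rows.txt
python3 - <<'E'
from h import *
b=manip.grab_frame("scene");d=manip.grab_frame("side")
B=cv2.resize(b[150:290,250:410],None,fx=2.4,fy=2.4,interpolation=cv2.INTER_CUBIC)
D=cv2.resize(d[180:320,240:410],None,fx=2.4,fy=2.4,interpolation=cv2.INTER_CUBIC)
cv2.imwrite("pics/s.png",np.hstack([B,D]))
E
```

```text
time_s: 7.1
tool_pos: [0.516, 0.2302, 0.0443]
orientation: [-3.141, -0.001, 2.878]
force: [-2.2, 0.5, -2.6]
finger_gap: 0.0161
grasp_force: 61.0
```

View pics/s.png

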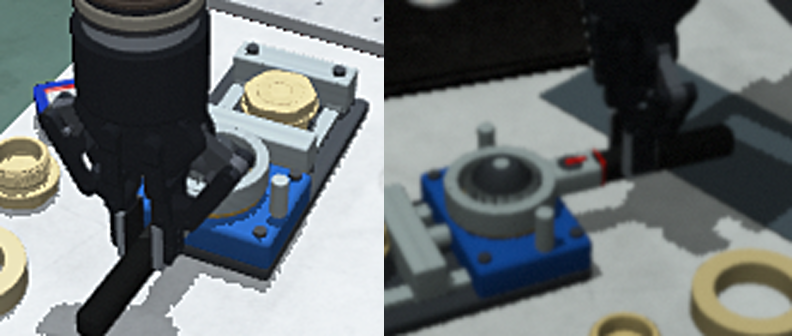

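The side view shows the ring around the drive with the teeth inside its bore, and the height matches a seated wrench. I'll press lightly to confirm, then swing back.

Converted, 0.001 m / 0.2 = 0.005.

```bash
echo '[{"jaw": 0, "pos": [0, 0, 0.005]}, {"jaw": 0, "pos": [0, 0, 0.005]}, {"jaw": 0}]' > rows.txt && python3 inch.py rows.txt
echo '[{"jaw": 0, "pos": [-0.002, -0.0425, 0], "turn": -0.0302}, {"jaw": 0, "pos": [-0.002, -0.0425, 0], "turn": -0.0302}, {"jaw": 0, "pos": [-0.002, -0.0425, 0], "turn": -0.0302}, {"jaw": 0, "pos": [-0.002, -0.0425, 0], "turn": -0.0302}, {"jaw": 0, "pos": [-0.002, -0.0425, 0], "turn": -0.0302}, {"jaw": 0, "pos": [-0.002, -0.0425, 0], "turn": -0.0302}, {"jaw": 0, "pos": [-0.002, -0.0425, 0], "turn": -0.0302}, {"jaw": 0, "pos": [-0.002, -0.0425, 0], "turn": -0.0302}, {"jaw": 0}, {"jaw": 0}]' > rows.txt && python3 inch.py rows.txt
python3 - <<'E'
from h import *
s=manip.sense();y=s["orientation"][2];u=np.array([np.cos(y),np.sin(y)]);print(s["tool_pos"][:2]-.09*u,s["moment"])
E
```

```text
time_s: 7.45
tool_pos: [0.5162, 0.2303, 0.0433]
orientation: [-3.141, -0.001, 2.878]
force: [-5.9, 0.2, 4.4]
finger_gap: 0.0163
grasp_force: 62.0
time_s: 8.28
tool_pos: [0.5249, 0.1639, 0.0433]
orientation: [-3.14, 0.002, -2.648]
force: [-2.5, -1.7, 2.6]
finger_gap: 0.0162
grasp_force: 61.7
[0.60415999 0.20657856] [-0.14364801  0.25407235  0.00467901]
```

Converted, 0.0088 m / 0.2 = 0.044, -0.0004 m / 0.2 = -0.002, 0.098 rad / 3.1416 = 0.0312.

```bash
cat > st.py <<'E'
from h import *
s=manip.sense();y=s["orientation"][2];u=np.array([np.cos(y),np.sin(y)]);F=s["force"]
print("ctr",(s["tool_pos"][:2]-.09*u).round(4),"ang",round(np.degrees(y)%360,1),"Ftan(ccw+)",round(-F[0]*u[1]+F[1]*u[0],1),"Frad",round(F[:2]@u,1),"M",s["moment"].round(2))
E
echo '[{"jaw": 0, "pos": [-0.002, 0.044, 0], "turn": 0.0312}, {"jaw": 0, "pos": [-0.002, 0.044, 0], "turn": 0.0312}, {"jaw": 0, "pos": [-0.002, 0.044, 0], "turn": 0.0312}, {"jaw": 0, "pos": [-0.002, 0.044, 0], "turn": 0.0312}, {"jaw": 0, "pos": [-0.002, 0.044, 0], "turn": 0.0312}, {"jaw": 0, "pos": [-0.002, 0.044, 0], "turn": 0.0312}, {"jaw": 0, "pos": [-0.002, 0.044, 0], "turn": 0.0312}, {"jaw": 0, "pos": [-0.002, 0.044, 0], "turn": 0.0312}]' > rows.txt && python3 inch.py rows.txt; python3 st.py
echo '[{"jaw": 0, "pos": [-0.002, 0.044, 0], "turn": 0.0312}, {"jaw": 0, "pos": [-0.002, 0.044, 0], "turn": 0.0312}, {"jaw": 0, "pos": [-0.002, 0.044, 0], "turn": 0.0312}, {"jaw": 0, "pos": [-0.002, 0.044, 0], "turn": 0.0312}, {"jaw": 0, "pos": [-0.002, 0.044, 0], "turn": 0.0312}, {"jaw": 0, "pos": [-0.002, 0.044, 0], "turn": 0.0312}, {"jaw": 0, "pos": [-0.002, 0.044, 0], "turn": 0.0312}, {"jaw": 0, "pos": [-0.002, 0.044, 0], "turn": 0.0312}, {"jaw": 0}]' > rows.txt && python3 inch.py rows.txt; python3 st.py
```

```text
time_s: 8.95
tool_pos: [0.5158, 0.2305, 0.0429]
orientation: [-3.135, -0.001, 2.846]
force: [-6.1, -9.6, 7.4]
finger_gap: 0.0165
grasp_force: 62.4
ctr [0.602  0.2043] ang 163.1 Ftan(ccw+) 11.0 Frad 3.0 M [-1.74  0.61 -0.39]
time_s: 9.7
tool_pos: [0.5587, 0.2856, 0.0427]
orientation: [-3.136, 0.001, 2.062]
force: [-6.9, -4.6, 5.8]
finger_gap: 0.0163
grasp_force: 62.3
ctr [0.6012 0.2063] ang 118.2 Ftan(ccw+) 8.2 Frad -0.9 M [-1.    0.86 -0.63]
```

Converted, -0.0088 m / 0.2 = -0.044, -0.0004 m / 0.2 = -0.002, -0.098 rad / 3.1416 = -0.0312.

```bash
echo '[{"jaw": 0, "pos": [-0.002, -0.044, 0], "turn": -0.0312}, {"jaw": 0, "pos": [-0.002, -0.044, 0], "turn": -0.0312}, {"jaw": 0, "pos": [-0.002, -0.044, 0], "turn": -0.0312}, {"jaw": 0, "pos": [-0.002, -0.044, 0], "turn": -0.0312}, {"jaw": 0, "pos": [-0.002, -0.044, 0], "turn": -0.0312}, {"jaw": 0, "pos": [-0.002, -0.044, 0], "turn": -0.0312}, {"jaw": 0, "pos": [-0.002, -0.044, 0], "turn": -0.0312}, {"jaw": 0, "pos": [-0.002, -0.044, 0], "turn": -0.0312}, {"jaw": 0, "pos": [-0.002, -0.044, 0], "turn": -0.0312}, {"jaw": 0, "pos": [-0.002, -0.044, 0], "turn": -0.0312}, {"jaw": 0, "pos": [-0.002, -0.044, 0], "turn": -0.0312}, {"jaw": 0, "pos": [-0.002, -0.044, 0], "turn": -0.0312}, {"jaw": 0, "pos": [-0.002, -0.044, 0], "turn": -0.0312}, {"jaw": 0, "pos": [-0.002, -0.044, 0], "turn": -0.0312}, {"jaw": 0, "pos": [-0.002, -0.044, 0], "turn": -0.0312}, {"jaw": 0, "pos": [-0.002, -0.044, 0], "turn": -0.0312}, {"jaw": 0}]' > rows.txt && python3 inch.py rows.txt; python3 st.py
for i in 1; do :; done
echo '[{"jaw": 0, "pos": [-0.002, 0.044, 0], "turn": 0.0312}, {"jaw": 0, "pos": [-0.002, 0.044, 0], "turn": 0.0312}, {"jaw": 0, "pos": [-0.002, 0.044, 0], "turn": 0.0312}, {"jaw": 0, "pos": [-0.002, 0.044, 0], "turn": 0.0312}, {"jaw": 0, "pos": [-0.002, 0.044, 0], "turn": 0.0312}, {"jaw": 0, "pos": [-0.002, 0.044, 0], "turn": 0.0312}]' > rows.txt && python3 inch.py rows.txt; python3 st.py
```

```text
time_s: 11.12
tool_pos: [0.5238, 0.1645, 0.0432]
orientation: [3.142, 0.002, -2.646]
force: [-5.0, 1.5, 3.3]
finger_gap: 0.0161
grasp_force: 61.8
ctr [0.603  0.2073] ang 208.4 Ftan(ccw+) -3.7 Frad 3.7 M [0.47 0.31 0.25]
time_s: 11.62
tool_pos: [0.5126, 0.2134, 0.043]
orientation: [-3.136, 0.001, 3.04]
force: [-3.4, -10.9, 6.1]
finger_gap: 0.0162
grasp_force: 62.2
ctr [0.6022 0.2043] ang 174.2 Ftan(ccw+) 11.2 Frad 2.3 M [-1.75  0.21 -0.45]
```

Converted, 0.0088 m / 0.2 = 0.044, -0.0004 m / 0.2 = -0.002, 0.098 rad / 3.1416 = 0.0312.

```bash
echo '[{"jaw": 0, "pos": [-0.002, 0.044, 0], "turn": 0.0312}, {"jaw": 0, "pos": [-0.002, 0.044, 0], "turn": 0.0312}, {"jaw": 0, "pos": [-0.002, 0.044, 0], "turn": 0.0312}, {"jaw": 0, "pos": [-0.002, 0.044, 0], "turn": 0.0312}]' > rows.txt && python3 inch.py rows.txt; python3 st.py
echo '[{"jaw": 0, "pos": [-0.002, 0.044, 0], "turn": 0.0312}, {"jaw": 0, "pos": [-0.002, 0.044, 0], "turn": 0.0312}, {"jaw": 0, "pos": [-0.002, 0.044, 0], "turn": 0.0312}]' > rows.txt && python3 inch.py rows.txt; python3 st.py
```

```text
time_s: 11.95
tool_pos: [0.5218, 0.2473, 0.0428]
orientation: [-3.136, 0.001, 2.648]
force: [-5.7, -9.9, 6.8]
finger_gap: 0.0163
grasp_force: 62.3
ctr [0.6011 0.2047] ang 151.7 Ftan(ccw+) 11.4 Frad 0.3 M [-1.65  0.49 -0.34]
time_s: 12.2
tool_pos: [0.5369, 0.2689, 0.0428]
orientation: [-3.136, 0.002, 2.355]
force: [-6.0, -8.0, 7.9]
finger_gap: 0.0163
grasp_force: 62.3
ctr [0.6005 0.2052] ang 134.9 Ftan(ccw+) 9.9 Frad -1.5 M [-1.55  0.65 -0.3 ]
```

Converted, 0.0088 m / 0.2 = 0.044, -0.0004 m / 0.2 = -0.002, 0.098 rad / 3.1416 = 0.0312.

```bash
echo '[{"jaw": 0, "pos": [-0.002, 0.044, 0], "turn": 0.0312}, {"jaw": 0, "pos": [-0.002, 0.044, 0], "turn": 0.0312}, {"jaw": 0, "pos": [-0.002, 0.044, 0], "turn": 0.0312}]' > rows.txt && python3 inch.py rows.txt; python3 st.py
```

```text
time_s: 12.45
tool_pos: [0.5577, 0.2853, 0.0428]
orientation: [-3.136, 0.002, 2.061]
force: [-6.7, -5.8, 6.8]
finger_gap: 0.0164
grasp_force: 62.3
ctr [0.6    0.2059] ang 118.1 Ftan(ccw+) 8.7 Frad -2.0 M [-1.29  0.9  -0.21]
```

Converted, -0.0088 m / 0.2 = -0.044, -0.0004 m / 0.2 = -0.002, -0.098 rad / 3.1416 = -0.0312.

```bash
echo '[{"jaw": 0, "pos": [-0.002, -0.044, 0], "turn": -0.0312}, {"jaw": 0, "pos": [-0.002, -0.044, 0], "turn": -0.0312}, {"jaw": 0, "pos": [-0.002, -0.044, 0], "turn": -0.0312}, {"jaw": 0, "pos": [-0.002, -0.044, 0], "turn": -0.0312}, {"jaw": 0, "pos": [-0.002, -0.044, 0], "turn": -0.0312}, {"jaw": 0, "pos": [-0.002, -0.044, 0], "turn": -0.0312}, {"jaw": 0, "pos": [-0.002, -0.044, 0], "turn": -0.0312}, {"jaw": 0, "pos": [-0.002, -0.044, 0], "turn": -0.0312}, {"jaw": 0, "pos": [-0.002, -0.044, 0], "turn": -0.0312}, {"jaw": 0, "pos": [-0.002, -0.044, 0], "turn": -0.0312}, {"jaw": 0, "pos": [-0.002, -0.044, 0], "turn": -0.0312}, {"jaw": 0, "pos": [-0.002, -0.044, 0], "turn": -0.0312}, {"jaw": 0, "pos": [-0.002, -0.044, 0], "turn": -0.0312}, {"jaw": 0, "pos": [-0.002, -0.044, 0], "turn": -0.0312}, {"jaw": 0, "pos": [-0.002, -0.044, 0], "turn": -0.0312}, {"jaw": 0, "pos": [-0.002, -0.044, 0], "turn": -0.0312}, {"jaw": 0}]' > rows.txt && python3 inch.py rows.txt; python3 st.py
echo '[{"jaw": 0, "pos": [-0.002, 0.044, 0], "turn": 0.0312}, {"jaw": 0, "pos": [-0.002, 0.044, 0], "turn": 0.0312}, {"jaw": 0, "pos": [-0.002, 0.044, 0], "turn": 0.0312}, {"jaw": 0, "pos": [-0.002, 0.044, 0], "turn": 0.0312}]' > rows.txt && python3 inch.py rows.txt; python3 st.py
```

```text
time_s: 13.87
tool_pos: [0.5229, 0.1648, 0.0431]
orientation: [-3.141, 0.002, -2.648]
force: [-4.0, 2.2, 4.1]
finger_gap: 0.0162
grasp_force: 61.9
ctr [0.6021 0.2075] ang 208.3 Ftan(ccw+) -3.9 Frad 2.5 M [0.47 0.36 0.28]
time_s: 14.2
tool_pos: [0.5125, 0.1963, 0.0429]
orientation: [-3.136, 0.002, -3.049]
force: [-1.7, -14.9, 4.4]
finger_gap: 0.016
grasp_force: 62.1
ctr [0.6022 0.2046] ang 185.3 Ftan(ccw+) 14.7 Frad 3.1 M [-2.25 -0.04 -0.66]
```

Converted, 0.0088 m / 0.2 = 0.044, -0.0004 m / 0.2 = -0.002, 0.098 rad / 3.1416 = 0.0312.

```bash
echo '[{"jaw": 0, "pos": [-0.002, 0.044, 0], "turn": 0.0312}, {"jaw": 0, "pos": [-0.002, 0.044, 0], "turn": 0.0312}]' > rows.txt && python3 inch.py rows.txt; python3 st.py
```

```text
time_s: 14.37
tool_pos: [0.5122, 0.2136, 0.0429]
orientation: [-3.136, 0.002, 3.038]
force: [-2.1, -11.7, 5.5]
finger_gap: 0.0164
grasp_force: 62.1
ctr [0.6017 0.2043] ang 174.1 Ftan(ccw+) 11.8 Frad 0.9 M [-1.74 -0.   -0.52]
```

Converted, 0.0088 m / 0.2 = 0.044, -0.0004 m / 0.2 = -0.002, 0.098 rad / 3.1416 = 0.0312.

```bash
echo '[{"jaw": 0, "pos": [-0.002, 0.044, 0], "turn": 0.0312}, {"jaw": 0, "pos": [-0.002, 0.044, 0], "turn": 0.0312}]' > rows.txt && python3 inch.py rows.txt; python3 st.py; echo '[{"jaw": 0, "pos": [-0.002, 0.044, 0], "turn": 0.0312}, {"jaw": 0}]' > rows.txt && python3 inch.py rows.txt; python3 st.py
```

```text
time_s: 14.53
tool_pos: [0.5152, 0.231, 0.0428]
orientation: [-3.136, 0.002, 2.843]
force: [-3.4, -10.6, 5.3]
finger_gap: 0.016
grasp_force: 62.2
ctr [0.6012 0.2045] ang 162.9 Ftan(ccw+) 11.1 Frad 0.1 M [-1.75  0.09 -0.43]
time_s: 14.7
tool_pos: [0.5171, 0.2396, 0.0426]
orientation: [-3.134, 0.0, 2.748]
force: [-6.5, -10.5, 8.1]
finger_gap: 0.0159
grasp_force: 62.5
ctr [0.6002 0.2051] ang 157.4 Ftan(ccw+) 12.2 Frad 2.0 M [-1.76  0.55 -0.53]
```

Converted, 0.0088 m / 0.2 = 0.044, -0.0004 m / 0.2 = -0.002, 0.098 rad / 3.1416 = 0.0312.

```bash
echo '[{"jaw": 0, "pos": [-0.002, 0.044, 0], "turn": 0.0312}, {"jaw": 0}]' > rows.txt && python3 inch.py rows.txt; python3 st.py
```

```text
time_s: 14.87
tool_pos: [0.5196, 0.2457, 0.0419]
orientation: [-3.129, 0.0, 2.654]
force: [-7.7, -15.1, 8.4]
finger_gap: 0.0163
grasp_force: 62.5
ctr [0.5991 0.2036] ang 152.1 Ftan(ccw+) 17.0 Frad -0.2 M [-2.59  0.64  0.01]
```

Converted, 0.0044 m / 0.2 = 0.022, -0.0002 m / 0.2 = -0.001, 0.049 rad / 3.1416 = 0.0156.

```bash
echo '[{"jaw": 0, "pos": [-0.001, 0.022, 0], "turn": 0.0156}, {"jaw": 0}]' > rows.txt && python3 inch.py rows.txt; python3 st.py
```

```text
time_s: 15.03
tool_pos: [0.5205, 0.2481, 0.0415]
orientation: [-3.124, -0.0, 2.61]
force: [-11.4, -17.1, 9.9]
finger_gap: 0.0167
grasp_force: 63.7
ctr [0.5981 0.2025] ang 149.5 Ftan(ccw+) 20.6 Frad 1.2 M [-2.92  1.07  0.65]
```

Converted, 0.0044 m / 0.2 = 0.022, -0.0002 m / 0.2 = -0.001, 0.049 rad / 3.1416 = 0.0156.

```bash
echo '[{"jaw": 0, "pos": [-0.001, 0.022, 0], "turn": 0.0156}, {"jaw": 0}]' > rows.txt && python3 inch.py rows.txt; python3 st.py
```

```text
time_s: 15.2
tool_pos: [0.5222, 0.2512, 0.0412]
orientation: [-3.122, -0.0, 2.563]
force: [-11.7, -19.4, 10.7]
finger_gap: 0.0166
grasp_force: 65.2
ctr [0.5976 0.2019] ang 146.8 Ftan(ccw+) 22.7 Frad -0.8 M [-3.08  1.25  0.9 ]
```

Converted, 0.004 m / 0.2 = 0.02, 0.003 m / 0.2 = 0.015, 0.02 rad / 3.1416 = 0.0064.

```bash
echo '[{"jaw": 0, "pos": [0, 0.02, 0], "turn": 0.0064}, {"jaw": 0, "pos": [0, 0.015, 0], "turn": 0.0064}, {"jaw": 0}]' > rows.txt && python3 inch.py rows.txt; python3 st.py
python3 - <<'E'
from h import *
d=manip.grab_frame("side");o=cv2.imread("pics/side0.png");cv2.imwrite("pics/side3.png",d)
f=lambda i:cv2.resize(i[215:335,175:335],None,fx=2.4,fy=2.4,interpolation=cv2.INTER_CUBIC)
b=manip.grab_frame("scene")
g=cv2.resize(b[150:270,250:410],None,fx=2.4,fy=2.4,interpolation=cv2.INTER_CUBIC)
w=cv2.resize(manip.grab_frame("wrist"),(384,288))
cv2.imwrite("pics/t3.png",np.vstack([np.hstack([f(o),f(d)]),np.hstack([g,w])]))
E
```

```text
time_s: 15.45
tool_pos: [0.528, 0.2604, 0.0413]
orientation: [-3.133, -0.001, 2.511]
force: [-5.3, -9.4, 4.2]
finger_gap: 0.0165
grasp_force: 61.9
ctr [0.6007 0.2073] ang 143.9 Ftan(ccw+) 10.7 Frad -1.2 M [-1.61  0.68 -0.7 ]
```

View pics/t3.png

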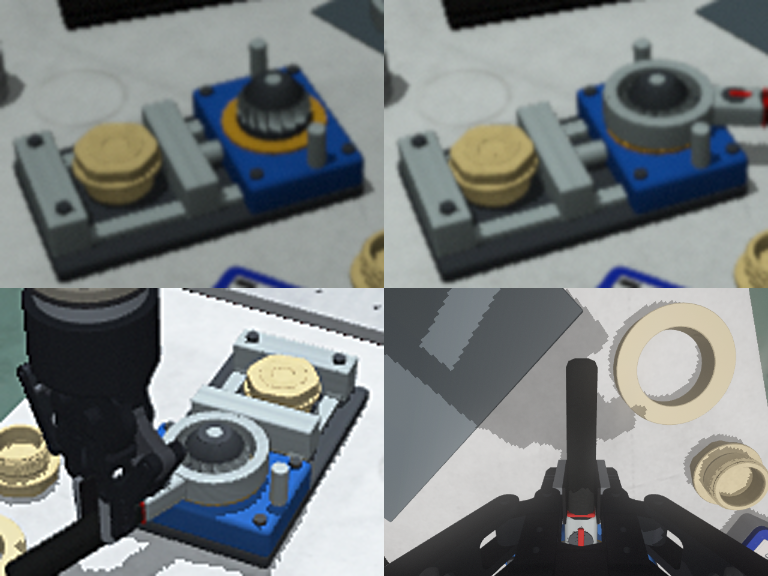

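```bash
cat > jaw.py <<'E'
from h import *
import sys
o=cv2.imread("pics/side0.png");d=cv2.imread(sys.argv[1])
def m(x0,x1,y0,y1):
    t=cv2.resize(o[y0:y1,x0:x1],None,fx=4,fy=4,interpolation=cv2.INTER_CUBIC)
    s=cv2.resize(d[y0-12:y1+12,x0-12:x1+12],None,fx=4,fy=4,interpolation=cv2.INTER_CUBIC)
    r=cv2.matchTemplate(s,t,cv2.TM_CCOEFF_NORMED);_,v,_,p=cv2.minMaxLoc(r);return (np.array(p)/4-12),round(v,3)
# crop coords /2.4+(175,215)
c=lambda a,b,e,f:(int(a/2.4+175),int(b/2.4+175),int(e/2.4+215),int(f/2.4+215))
print("jaw",m(*c(140,200,98,190)),"cap",m(*c(70,162,118,205)),"fixed",m(*c(10,68,130,240)))
p=np.array([[.0],[0]])
def proj(n,p):
    c,f=cal(n);q=R.from_euler("xyz",c["attitude"]).as_matrix().T@(np.array(p)-c["eye"]);return np.array([f*q[0]/q[2]+c["cx"],f*q[1]/q[2]+c["cy"]])
u=np.array([.977,-.211,0]);q=np.array([.645,.2,.04]);print("px per mm",(proj("side",q+.001*u)-proj("side",q)))
E
python3 jaw.py pics/side3.png
```

```text
jaw (array([-3.5 ,  1.25]), 0.914) cap (array([-3.  ,  0.75]), 0.924) fixed (array([0., 0.]), 0.998)
px per mm [-0.62396517  0.16344197]
```

Converted, 0.0044 m / 0.2 = 0.022, -0.0002 m / 0.2 = -0.001, 0.049 rad / 3.1416 = 0.0156.

```bash
echo '[{"jaw": 0, "pos": [-0.001, 0.022, 0], "turn": 0.0156}, {"jaw": 0}]' > rows.txt && python3 inch.py rows.txt; python3 st.py;echo '[{"jaw": 0, "pos": [-0.001, 0.022, 0], "turn": 0.0156}, {"jaw": 0}]' > rows.txt && python3 inch.py rows.txt; python3 st.py
```

```text
time_s: 15.77
tool_pos: [0.5306, 0.2642, 0.0411]
orientation: [-3.134, -0.001, 2.461]
force: [-4.7, -7.9, 1.5]
finger_gap: 0.0164
grasp_force: 61.8
ctr [0.6005 0.2075] ang 141.0 Ftan(ccw+) 9.1 Frad -1.3 M [-1.43  0.69 -0.58]
time_s: 15.93
tool_pos: [0.5327, 0.2672, 0.0408]
orientation: [-3.132, -0.002, 2.412]
force: [-7.5, -8.3, 4.5]
finger_gap: 0.0162
grasp_force: 62.1
ctr [0.5998 0.2073] ang 138.2 Ftan(ccw+) 11.1 Frad 0.1 M [-1.54  0.9  -0.73]
```

Converted, 0.0044 m / 0.2 = 0.022, -0.0002 m / 0.2 = -0.001, 0.049 rad / 3.1416 = 0.0156.

```bash
echo '[{"jaw": 0, "pos": [-0.001, 0.022, 0], "turn": 0.0156}, {"jaw": 0}]' > rows.txt && python3 inch.py rows.txt; python3 st.py;echo '[{"jaw": 0, "pos": [-0.001, 0.022, 0], "turn": 0.0156}, {"jaw": 0}]' > rows.txt && python3 inch.py rows.txt; python3 st.py
python3 - <<'E'
from h import *
cv2.imwrite("pics/side4.png",manip.grab_frame("side"))
E
python3 jaw.py pics/side4.png
```

```text
time_s: 16.1
tool_pos: [0.5348, 0.2701, 0.0406]
orientation: [-3.129, -0.002, 2.365]
force: [-9.2, -8.8, 4.8]
finger_gap: 0.0162
grasp_force: 62.0
ctr [0.599  0.2071] ang 135.5 Ftan(ccw+) 12.7 Frad 0.4 M [-1.63  1.14 -0.43]
time_s: 16.27
tool_pos: [0.5371, 0.2728, 0.0404]
orientation: [-3.126, -0.001, 2.319]
force: [-11.3, -10.2, 6.5]
finger_gap: 0.016
grasp_force: 62.0
ctr [0.5984 0.2068] ang 132.9 Ftan(ccw+) 15.3 Frad 0.2 M [-1.8   1.42 -0.03]
jaw (array([-3.5 ,  1.25]), 0.914) cap (array([-3.  ,  0.75]), 0.923) fixed (array([0., 0.]), 0.998)
px per mm [-0.62396517  0.16344197]
```

Converted, 0.0044 m / 0.2 = 0.022, -0.0002 m / 0.2 = -0.001, 0.049 rad / 3.1416 = 0.0156.

```bash
sed -i 's/fx=4,fy=4/fx=10,fy=10/g; s#/4-12#/10-12#' jaw.py; python3 jaw.py pics/side3.png; echo '[{"jaw": 0, "pos": [-0.001, 0.022, 0], "turn": 0.0156}, {"jaw": 0}]' > rows.txt && python3 inch.py rows.txt; python3 st.py;echo '[{"jaw": 0, "pos": [-0.001, 0.022, 0], "turn": 0.0156}, {"jaw": 0}]' > rows.txt && python3 inch.py rows.txt; python3 st.py
python3 - <<'E'
from h import *
cv2.imwrite("pics/side5.png",manip.grab_frame("side"))
E
python3 jaw.py pics/side5.png
```

```text
jaw (array([-3.6,  1.1]), 0.915) cap (array([-2.9,  0.6]), 0.924) fixed (array([0., 0.]), 0.998)
px per mm [-0.62396517  0.16344197]
time_s: 16.48
tool_pos: [0.5398, 0.2752, 0.0402]
orientation: [-3.124, -0.001, 2.272]
force: [-13.4, -10.7, 7.5]
finger_gap: 0.0164
grasp_force: 62.1
ctr [0.5978 0.2064] ang 130.2 Ftan(ccw+) 17.1 Frad 0.5 M [-1.92  1.59  0.25]
time_s: 16.65
tool_pos: [0.5413, 0.277, 0.0395]
orientation: [-3.118, -0.001, 2.224]
force: [-16.3, -13.4, 9.4]
finger_gap: 0.0165
grasp_force: 63.2
ctr [0.596  0.2055] ang 127.4 Ftan(ccw+) 21.1 Frad -0.7 M [-2.31  2.29  0.44]
jaw (array([-3.6,  1.1]), 0.914) cap (array([-2.9,  0.6]), 0.924) fixed (array([0., 0.]), 0.998)
px per mm [-0.62396517  0.16344197]
```

The jaw advanced about 5.8 mm and has stopped moving, even at roughly 21 N on the handle, so the drive is firm. I'll unload the pawl with a short back swing and lift off.

Careful with the scale: shifts go in shares of 0.2 m and turns go in shares of pi rad. That gives: -0.0088 m / 0.2 = -0.044, -0.0004 m / 0.2 = -0.002, -0.098 rad / 3.1416 = -0.0312.

```bash
echo '[{"jaw": 0, "pos": [-0.002, -0.044, 0], "turn": -0.0312}, {"jaw": 0, "pos": [-0.002, -0.044, 0], "turn": -0.0312}, {"jaw": 0, "pos": [-0.002, -0.044, 0], "turn": -0.0312}, {"jaw": 0, "pos": [-0.002, -0.044, 0], "turn": -0.0312}, {"jaw": 0}, {"jaw": 0}]' > rows.txt && python3 inch.py rows.txt; python3 st.py; echo '[{"jaw": 0, "pos": [0, 0, -0.015]}, {"jaw": 0, "pos": [0, 0, -0.025]}, {"jaw": 0, "pos": [0, 0, -0.025]}, {"jaw": 0, "pos": [0, 0, -0.03]}, {"jaw": 0}]' > rows.txt && python3 inch.py rows.txt; python3 st.py
```

```text
time_s: 17.2
tool_pos: [0.5239, 0.2545, 0.0411]
orientation: [-3.139, -0.002, 2.611]
force: [-3.1, -3.2, -3.3]
finger_gap: 0.0166
grasp_force: 60.8
ctr [0.6015 0.209 ] ang 149.6 Ftan(ccw+) 4.3 Frad 1.1 M [-0.38  0.6  -0.24]
time_s: 17.62
tool_pos: [0.5282, 0.256, 0.0643]
orientation: [3.136, 0.005, 2.618]
force: [0.7, -0.2, -2.5]
finger_gap: 0.0162
grasp_force: 60.8
ctr [0.6061 0.211 ] ang 150.0 Ftan(ccw+) -0.2 Frad -0.7 M [ 0.04  0.03 -0.07]
```

Converted, -0.014 m / 0.2 = -0.07, -0.012 m / 0.2 = -0.06.

```bash
echo '[{"jaw": 0, "pos": [0, 0, -0.04]}, {"jaw": 0, "pos": [0, 0, -0.04]}, {"jaw": 0, "pos": [0, 0, -0.06]}, {"jaw": 0, "pos": [0, 0, -0.07]}, {"jaw": 0}, {"jaw": 0}]' > rows.txt && python3 inch.py rows.txt
python3 - <<'E'
from h import *
d=manip.grab_frame("side");cv2.imwrite("pics/side6.png",d);b=manip.grab_frame("scene")
D=cv2.resize(d[170:335,175:415],None,fx=2,fy=2,interpolation=cv2.INTER_CUBIC)
w=cv2.resize(manip.grab_frame("wrist"),(320,240))
C=np.zeros((330+240,800,3),np.uint8);C[:330,:480]=D;C[330:,:320]=w;C[330:,320:640]=cv2.resize(b[150:330,230:470],(320,240));cv2.imwrite("pics/u.png",C)
E
python3 jaw.py pics/side6.png
```

```text
time_s: 18.12
tool_pos: [0.5266, 0.2553, 0.1053]
orientation: [3.139, 0.003, 2.618]
force: [-0.4, -0.4, -3.1]
finger_gap: 0.0162
grasp_force: 60.9
jaw (array([-3.6,  1.1]), 0.914) cap (array([-2.9,  0.6]), 0.925) fixed (array([0., 0.]), 0.998)
px per mm [-0.62396517  0.16344197]
```

View pics/u.png

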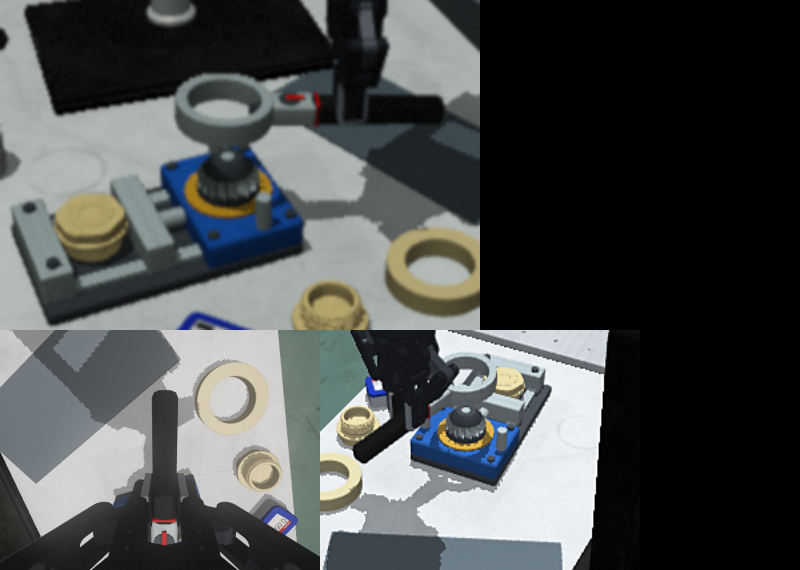

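The view shows the ring clear of the drive and level, and the cap standing between the jaws, with the jaw where it stopped. Now I'll carry the wrench back to the mat.

Converted, -0.0145 m / 0.2 = -0.0725, 0.0137 m / 0.2 = 0.0685, 0.105 rad / 3.1416 = 0.0334.

```bash
echo '[{"jaw": 0, "pos": [0.0685, -0.0725, 0]}, {"jaw": 0, "pos": [0.0685, -0.0725, 0]}, {"jaw": 0, "pos": [0.0685, -0.0725, 0]}, {"jaw": 0, "pos": [0.0685, -0.0725, 0]}, {"jaw": 0, "pos": [0.0685, -0.0725, 0]}, {"jaw": 0, "pos": [0.0685, -0.0725, 0]}, {"jaw": 0, "turn": 0.0334}, {"jaw": 0, "turn": 0.0334}, {"jaw": 0, "turn": 0.0334}, {"jaw": 0, "turn": 0.0334}, {"jaw": 0, "turn": 0.0334}, {"jaw": 0, "turn": 0.0334}, {"jaw": 0, "turn": 0.0334}, {"jaw": 0, "turn": 0.0334}, {"jaw": 0, "turn": 0.0334}, {"jaw": 0}, {"jaw": 0}]' > rows.txt && python3 inch.py rows.txt
echo '[{"jaw": 0, "pos": [0, 0, 0.1]}, {"jaw": 0, "pos": [0, 0, 0.1]}, {"jaw": 0, "pos": [0, 0, 0.1]}, {"jaw": 0, "pos": [0, 0, 0.06]}, {"jaw": 0, "pos": [0, 0, 0.035]}, {"jaw": 0, "pos": [0, 0, 0.025]}, {"jaw": 0, "pos": [0, 0, 0.015]}, {"jaw": 0}, {"jaw": 0}]' > rows.txt && python3 inch.py rows.txt
```

```text
time_s: 19.68
tool_pos: [0.4102, 0.2206, 0.1027]
orientation: [-3.141, 0.0, 1.675]
force: [0.1, 0.3, -3.5]
finger_gap: 0.0163
grasp_force: 60.8
time_s: 20.43
tool_pos: [0.4113, 0.2209, 0.017]
orientation: [3.14, -0.0, 1.673]
force: [-0.1, -0.2, -1.9]
finger_gap: 0.0162
grasp_force: 60.7
```

Converted, 0.003 m / 0.2 = 0.015.

```bash
echo '[{"jaw": 0, "pos": [0, 0, 0.015]}, {"jaw": 0}]' > rows.txt && python3 inch.py rows.txt; echo '[{"jaw": 0, "pos": [0, 0, 0.01]}, {"jaw": 0, "pos": [0, 0, 0.005]}, {"jaw": 0}]' > rows.txt && python3 inch.py rows.txt; echo '[{"jaw": 0, "pos": [0, 0, 0.005]}, {"jaw": 0}]' > rows.txt && python3 inch.py rows.txt
```

```text
time_s: 20.6
tool_pos: [0.4114, 0.2209, 0.0139]
orientation: [3.14, -0.0, 1.673]
force: [0.7, -0.4, -2.1]
finger_gap: 0.016
grasp_force: 61.0
time_s: 20.85
tool_pos: [0.4121, 0.2207, 0.0114]
orientation: [3.139, 0.0, 1.673]
force: [1.6, -3.6, 4.0]
finger_gap: 0.0165
grasp_force: 61.7
time_s: 21.02
tool_pos: [0.4121, 0.2206, 0.0104]
orientation: [3.139, 0.0, 1.673]
force: [-0.3, -4.5, 5.7]
finger_gap: 0.0164
grasp_force: 62.0
```

Contact with the mat. I'll open the fingers and back away.

Converted, -0.03 m / 0.2 = -0.15, -0.02 m / 0.2 = -0.1.

```bash
echo '[{"jaw": 0.02}, {"jaw": 0.03}, {"jaw": 0.05}, {"jaw": 0.06}, {"jaw": 0.06}, {"jaw": 0.06}, {"jaw": 0.06, "pos": [0, 0, -0.1]}, {"jaw": 0.06, "pos": [0, 0, -0.15]}, {"jaw": 0.06, "pos": [0, 0, -0.15]}, {"jaw": 0.06, "pos": [0, 0, -0.15]}, {"jaw": 0.06, "pos": [0, 0, -0.15]}, {"jaw": 0.06, "pos": [0, 0, -0.15]}, {"jaw": 0.06, "pos": [0.15, 0, 0]}, {"jaw": 0.06, "pos": [0.15, 0, 0]}, {"jaw": 0.06, "pos": [0.15, 0, 0]}, {"jaw": 0.06, "pos": [0.15, 0, 0]}, {"jaw": 0.06}]' > rows.txt && python3 inch.py rows.txt
python3 - <<'E'
from h import *
d=manip.grab_frame("side");cv2.imwrite("pics/side7.png",d);b=manip.grab_frame("scene");cv2.imwrite("pics/scene7.png",b)
cv2.imwrite("pics/f.png",np.vstack([cv2.resize(d[180:360,170:470],(700,300)) ,cv2.resize(b[165:375,210:520],(443,300)) if 0 else cv2.resize(b[165:375,120:610],(700,300))]))
E
python3 jaw.py pics/side7.png
```

```text
time_s: 22.43
tool_pos: [0.3977, 0.3437, 0.1796]
orientation: [3.141, -0.002, 1.676]
force: [-0.9, -0.9, 1.1]
finger_gap: 0.0598
grasp_force: 0.0
jaw (array([-3.6,  1.1]), 0.914) cap (array([-2.9,  0.6]), 0.925) fixed (array([0., 0.]), 0.998)
px per mm [-0.62396517  0.16344197]
```

View pics/f.png

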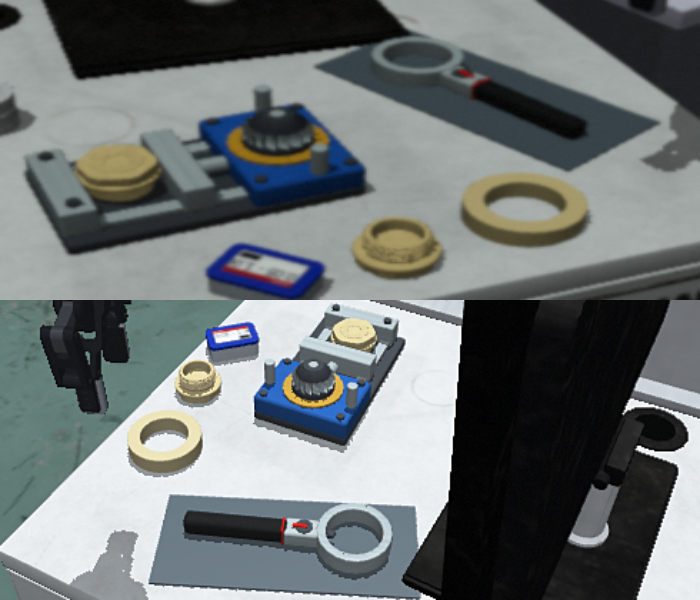

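The wrench lies flat on the mat with its pointer up, the cap stands between the jaws, and the bystanders haven't moved.

```bash
python3 -c "
from workcell import manip
print(manip.sign_off())"
```

```text
the job is handed in; nothing more can be done
None
```

I tightened the vice with the wrench until the jaw stopped against the cap (about 5.8 mm of travel, no further movement at roughly 21 N on the handle), laid the wrench back flat on the mat, and handed the job in at about 22.5 s; no verdict was returned.

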